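# Open the battery compartment of the radio on the writing desk

## Robot

A 6-joint arm with a two-finger parallel gripper is mounted at the origin on the work surface. World frame = base frame: x ahead of the robot, y to its left, z up, the work surface at z = 0. Lengths are in m, angles in degrees, forces in N, time in s.
With the tool pointing down it reaches from about 0.4 to 0.825 m from the base axis. Payload 7 kg.
Tool frame: the origin (TCP) lies on the centre line of the jaws, within the pads' length; the fingertips stand 8 mm ahead of it and the grasp point (between the pads) lies 11 mm behind it; z points along the fingers, y is the line along which they close (so a half turn about z gives the same grasp; the last joint's range is limited). The gripper opens to 88 mm and grips with 3 to 60 N. Pads are 19 mm wide; open, the fingers measure 130 mm over their backs; the gripper's body (78 mm by 193 mm) begins 47 mm behind the grasp point.
Start: joints at [83.085, 20.546, 0.682, 0, -70.136, -16.507], TCP at [0.268, 0.619, 0.235] pointing down, gripper open.
Joint ranges: [-176.03, 176.03], [-82.01, 121.73], [-58.28, 71.71], [-173.87, 95.51], [-174.79, -0.11], [-173.66, 173.66]. Speed limits (degrees/s): [136.94, 136.94, 172.46, 180, 180, 180].

## Interface

Orientations are given as [roll, pitch, yaw] about the fixed x, y, z axes, in that order (R = Rz(yaw) Ry(pitch) Rx(roll)).
In Python, from plant import ctrl, vision gives the robot as it stands. The module is installed in compiled form; this text tells all that it offers.
- The arm moves only by the tool move_arm, never from a script. Its argument "moves" is one flat list of numbers, 7 for each row, row after row: the finger opening in cm, from 0 to 8.76, then the shift along the tool's x, y, z in cm, then the turn, a rotation vector about the tool's x, y, z in rad. A call has 1 to 8 rows; each row shifts and turns the commanded pose from where the row before left it, along the tool's axes as they then stand; what a row does not reach is not made up. A row lasts 1/10 s, in which the tool goes at most 50 mm and 8.59 degrees, less where a joint would pass 70% of its speed; a pose out of reach is approached as far as the arm can. A call with a gripper value outside its range is refused whole. The fingers move at their own pace and stop on an object; the grip force is fixed at half the most. Time passes only in rows, so rows that do not move let the fingers close. It gives the time, the measured TCP pose, the force, the opening and the grip force at its end, in the units of the state.
- ctrl.get_obs(): the state, without advancing time (a new reading comes with each control period).
- vision.snapshot(name): name is "scene" or "top" or "wrist"; returns (picture, depth): 420x560x3 uint8, red, green, blue; 420x560 float32, m along the optical axis (not along the pixel's ray), 0 where there is no reading.
- vision.camera_model(name): a dict with "vertical_fov" (degrees; the focal length in pixels is half the picture's height over the tangent of half this angle, whatever the lens; pixels are square), "cx", "cy" (the principal point, pixels), "D" ([k1, k2, p1, p2, k3] as OpenCV has them; the pictures are not rectified), "cam_to_world" (4x4, takes a point from camera to world coordinates). Camera axes: x right, y down, z forward; pixel columns grow to the right and rows downward; lengths in m; the calibration is good to about 2 mm. A picture is of the moment at which its call begins: read the wrist's pose just before it. camera_model takes no time and is no camera call; for the wrist camera it gives the pose at the moment of the call.
- ctrl.close_job(): hands the job in; it is judged then, once.
The state is a dict: "clock": time; "joint_pos": joint angles; "qvel": joint speeds; "tau": joint torques, N m; "tool_pos": TCP position; "orientation": TCP orientation; "force": force on the tool from outside, world axes, zero at the start; "moment": the same for the moment, N m; "opening": finger opening in m; "gripper_force": force on a finger pad.
Only numpy, scipy, OpenCV 4.12 (cv2) and the standard library are available. Lean on these libraries where they do the work, as an engineer would, in place of code of your own. Each camera call takes 0.05 s, during which the arm holds its last target. There are 200 camera calls.

## Task

The portable radio lies face down on the felt and its batteries are due for a change. With your fingertips, press in the snap tab of the battery cover to free it, then push the cover along its guide ribs until all three old cells are uncovered, and leave it lying flat on the back of the radio. Do not pick the cover up, and leave the other things on the desk where they are.

Things in the scene. Friction and masses are not known exactly. Their poses are not given: they have to be found in the camera images.
- radio: Portable radio face down, fixed: grey box 150 mm (x) by 280 mm (y), its back face 58 mm above its origin (centre of the underside), z up. +y: the way the battery cover slides off. +x: side of the carrying handle (dark bar at x = 105 mm) and of the aerial (on the back at x = 68 mm, 12 mm high). The back ends at y = 140 mm without a stop: a cover whose centre passes it falls.
- well (a point): Centre of the mouth of the battery well, in the plane of the back face, axes as the radio's: open 54 mm in x, 88 mm in y. Three old C cells lie in it along x, from 39 mm before to 39 mm beyond this point in y, tops 8 mm below the face. From the well a channel 36 mm wide and 8 mm deep runs on to the +y end of the case, so a pressed tab can travel in it.
- ribs (a point): Point on the back face midway between the two guide ribs, 95 mm to +y of the seated cover's centre. The ribs (4.5 mm high, inner sides at x = +-34.5 mm, 3.5 mm thick) run along y from the seat to the +y end of the case and keep the cover straight. Over the seat they carry four small lips, 4.5 to 7 mm above the face, that hold the cover down until it has slid 90 mm.
- catch (a point): Middle of the top of the catch: a fixed bridge, 76 mm (x) by 5 mm (y), its top 9 mm above the back face, that crosses over the tail of the snap tab behind the cover. The tab's hook stands behind it and so keeps the cover from sliding to +y. Its +y side is 21 mm behind the thumb pad's centre when the cover is seated.
- cover: Battery cover, a loose grey plate 66 mm (x) by 100 mm (y) by 3 mm, about 60 g with its tab; a moulded arrow points to its +y. Origin: centre of its underside, axes as the radio's. Seated: x = 0, y = -62, z = 58 mm in the radio's frame, play 1.5 mm; it can slide only to +y. The cells are uncovered once it has slid 106 mm; at 152 mm its front edge is at the end of the case.
- tab_pad (a point): Centre of the flat top of the thumb pad on the snap tab, at (0, -36, 10) mm in the cover's frame at rest, 7 mm above the plate; moves with the tab. The flat is 30 mm (x) by 24 mm (y); at its +y end, 12 mm from this point, a ridge 4 mm high and thick lets a fingertip push the cover to +y. The tongue's tail runs 32 mm behind this point, under the bridge, and ends in the hook.
- snap_tab (a joint): How far the snap tab is pressed down, in m: 0 at rest, stop at 0.006. Spring: 1.6 N at the start, 6.4 N at the stop. Pressed more than about 4 mm, its hook passes under the bridge. Keep it pressed until the cover has slid about 15 mm; after that it may come up or stay pressed.
- cell_a: Fresh C cell (nearest the catch end), standing on the felt beside the radio on the -x side: 26 mm across, 50 mm tall, origin at the centre of its underside. Not to be disturbed.
- cell_b: Fresh C cell (the middle one), standing on the felt beside the radio on the -x side: 26 mm across, 50 mm tall, origin at the centre of its underside. Not to be disturbed.
- cell_c: Fresh C cell (farthest from the catch end), standing on the felt beside the radio on the -x side: 26 mm across, 50 mm tall, origin at the centre of its underside. Not to be disturbed.
- seal: Stone name seal, 26 mm square and 64 mm tall with a round top, standing beyond the +y end of the radio; origin at the centre of its underside. Not to be disturbed.
- paperweight: Dark wooden paperweight, 300 mm (x) by 46 by 34 mm, lying to the right; origin at the centre of its underside. Not to be disturbed.
- ink_bottle: Ink bottle, 60 mm across and 135 mm tall, standing to the left; origin at the centre of its underside. Not to be disturbed.
- paste_jar: White porcelain seal-paste jar, 72 mm across and 42 mm tall, to the left; origin at the centre of its underside. Not to be disturbed.
- mug: Blue mug, 80 mm across and 95 mm tall with a handle at its +y, to the left; origin at the centre of its underside. Not to be disturbed.
Things that resemble listed ones, but are neither listed nor needed, are in the scene too. Of the things like the cover, leave any that is green; of the rest the smaller one is meant.

How it is judged:
By the outcome, as a careful person would: the job done as asked, in the order asked, and still so for the second after the job is handed in, with the robot touching nothing.
It also fails if it takes over 32 s, if anything falls off the work surface, if the arm or the gripper's body presses on something with over 40 N, if the wrist force passes 120 N, or if a joint passes its speed limit or range.

## Working session

There is one attempt and no reset: what is moved stays moved. The work goes in short steps, Python scripts to look and compute and a tool call to move; the robot and the scene stay as the last step left them, time stands still between calls to the robot, and variables do not carry over. Pictures are saved under pics/ and viewed, at most 10 in all, crops included, and the job is handed in when it is done.

Besides the shell and the picture viewer there is one more tool, called as a command line: name --argument value ..., lists and objects as JSON in quotes. move_arm: Moves the arm, as the interface text tells. Its arguments: {"type":"object","properties":{"moves":{"type":"array"}},"required":["moves"]}

```bash
mkdir -p pics; cat > h.py <<'E'
import numpy as np, cv2
from plant import ctrl, vision
def K(m):
    f=210/np.tan(np.radians(m["vertical_fov"])/2)
    return np.array([[f,0,m["cx"]],[0,f,m["cy"]],[0,0,1.]])
def ray(m,uv):
    p=cv2.undistortPoints(np.array(uv,float).reshape(-1,1,2),K(m),np.array(m["D"],float)).reshape(-1,2)
    T=np.array(m["cam_to_world"]); d=np.c_[p,np.ones(len(p))]
    return T[:3,3],d@T[:3,:3].T
def plane(m,uv,z):
    o,d=ray(m,uv); return o+d*((z-o[2])/d[:,2])[:,None]
def bydepth(m,uv,dep):
    o,d=ray(m,uv); return o+d*np.array([dep[int(round(v)),int(round(u))] for u,v in uv])[:,None]
E
python3 - <<'E'
from h import *
for n in ("top","scene"):
    p,d=vision.snapshot(n); m=vision.camera_model(n)
    cv2.imwrite(f"pics/{n}.png",p[:,:,::-1]); np.savez(f"{n}.npz",p=p,d=d); print(n,m["vertical_fov"],np.round(m["cam_to_world"],3).tolist(),m["D"])
print(ctrl.get_obs())
E
```

```text
top 55.36714610347447 [[0.028, -0.986, 0.161, 0.331], [-0.999, -0.024, 0.029, -0.013], [-0.025, -0.162, -0.986, 1.174], [0.0, 0.0, 0.0, 1.0]] [-0.08901325  0.          0.          0.          0.        ]
scene 45.89940316343109 [[-0.666, 0.429, -0.61, 1.261], [0.745, 0.398, -0.535, 0.675], [0.013, -0.811, -0.585, 0.808], [0.0, 0.0, 0.0, 1.0]] [-0.0923531  0.         0.         0.         0.       ]
{'clock': 0.1, 'joint_pos': array([ 8.30839647e+01,  2.05864516e+01,  6.40754131e-01, -1.62241687e-02,
       -7.01354085e+01, -1.65067342e+01]), 'qvel': array([-0.05065487, -0.1551147 ,  0.12467277,  0.05376463,  0.0399913 ,
        0.05434177]), 'tau': array([-1.47123268e-03, -5.84162378e+01,  2.93751365e+01,  7.01546699e+00,
        1.02157283e-02, -4.41871282e-05]), 'tool_pos': array([0.26818885, 0.61899413, 0.2337442 ]), 'orientation': array([ 1.79917903e+02, -8.42225084e-03, -2.34282873e+01]), 'force': array([1.21118381, 0.8093069 , 0.234287  ]), 'moment': array([-0.03146635, -0.00596186,  0.04323233]), 'gripper_force': 0.0, 'opening': 0.0875821504137401}
```

View pics/top.png

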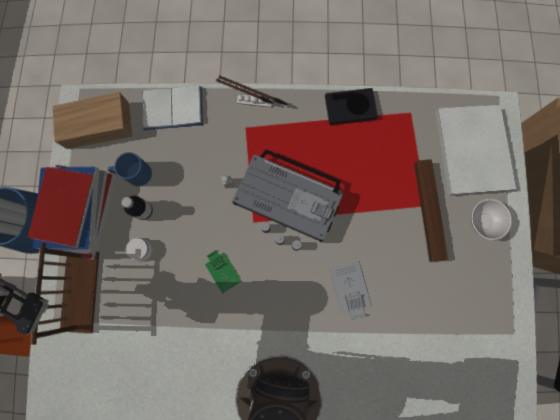

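View pics/scene.png

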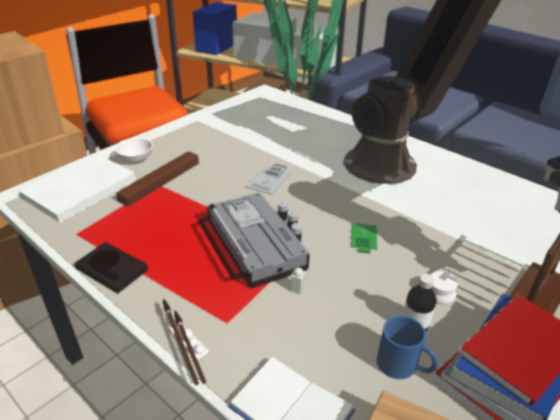

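Top view: radio centre is at about (288,195), with a cover with its tab at (313,205) near its right end. The seal at (227,181) puts the radio's +y to the left, the handle (+x) is at the top, and the fresh cells are at (266,228), (280,240) and (296,245). Cover candidates are the green one at (222,270), a larger loose grey one at (350,290), and the one on the radio at (313,205). The last one fits, being grey, smaller and seated in the ribs. I'll confirm it in a crop.

```bash
python3 - <<'E'
from h import *
p=np.load("top.npz")["p"]
cv2.imwrite("pics/crop1.png",cv2.resize(p[145:325,220:380,::-1],None,fx=5,fy=5,interpolation=cv2.INTER_CUBIC)[:600,:800])
E
```

```text
(no output)
```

View pics/crop1.png

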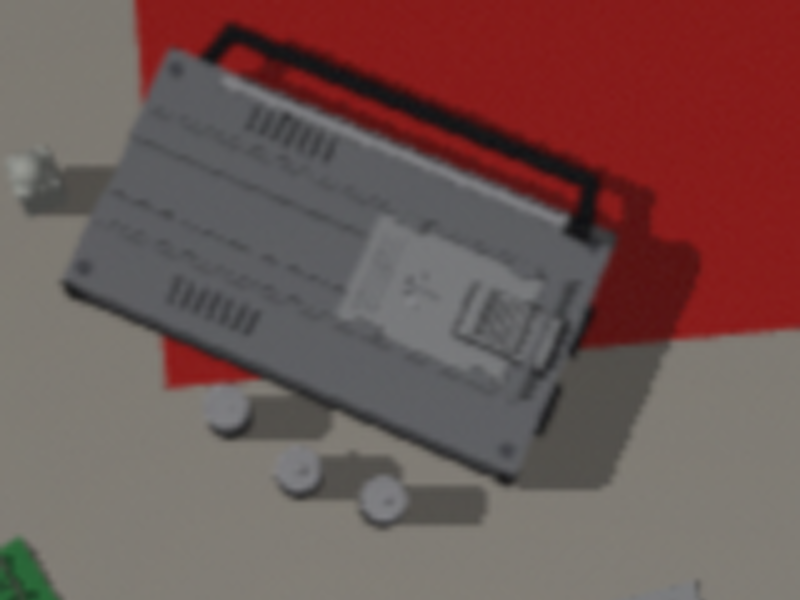

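The crop confirms it: the seated grey cover lies between the ribs, with its pad at about (497,318) and the bridge at (555,335) in the crop. Next I'll get the radio's pose from the depth mask of its back face.

```bash
python3 - <<'E'
from h import *
m=vision.camera_model("top"); z=np.load("top.npz"); p,d=z["p"],z["d"]
v,u=np.mgrid[140:260,220:360]; uv=np.c_[u.ravel(),v.ravel()]
P=bydepth(m,uv,d); 
c=[(220+a/5-.4,145+b/5-.4) for a,b in[(172,48),(617,238),(515,478),(66,287)]]
Q=plane(m,c,.058); print(np.round(Q,4)); 
print("sides",[round(np.linalg.norm(Q[i]-Q[(i+1)%4])*1000) for i in range(4)])
s=(P[:,2]>.05)&(P[:,2]<.075); mk=s.reshape(v.shape).astype(np.uint8)
mk=cv2.morphologyEx(mk,cv2.MORPH_OPEN,np.ones((7,7)))
S=P[(mk.ravel()>0)]; print("z",np.percentile(S[:,2],[5,25,50,75,95]))
r=cv2.minAreaRect(plane(m,uv[mk.ravel()>0],.058)[:,:2].astype(np.float32)*1000); print(r)
C=Q.mean(0)[:2]; dy=(Q[0]+Q[3]-Q[1]-Q[2])[:2]; dy/=np.linalg.norm(dy); print("centre",C,"yaw of +y",np.degrees(np.arctan2(dy[1],dy[0])))
# pad, bridge, cells, seal quick
pts=lambda L:[(220+a/5-.4,145+b/5-.4) for a,b in L]
pad=plane(m,pts([(497,318)]),.068)[0]; ex=np.array([dy[1],-dy[0]])
print("pad meas",pad,"pred",C-98*.001*dy)
for q,zz in[((228,410),.05),((298,470),.05),((383,498),.05),((33,170),.06)]:
    w=plane(m,pts([q]),zz)[0][:2]; print("obj",w,"radio frame",(w-C)@ex,(w-C)@dy)
E
```

```text
[[ 0.6901  0.0898  0.058 ]
 [ 0.5828 -0.1683  0.058 ]
 [ 0.4442 -0.1115  0.058 ]
 [ 0.547   0.1451  0.058 ]]
sides [280, 150, 276, 153]
z [0.05608764 0.05904003 0.06091274 0.06299247 0.06841399]
((567.7635498046875, -12.168655395507812), (283.6220397949219, 151.86361694335938), 67.7504653930664)
centre [ 0.56606112 -0.01123033] yaw of +y 67.79419994110161
pad meas [ 0.53302192 -0.09962878  0.068     ] pred [ 0.52902353 -0.1019619 ]
obj [0.47967736 0.0506703 ] radio frame -0.10337125488007734 0.024662200392648388
obj [0.4465367  0.01005192] radio frame -0.11870285965545131 -0.025468609037038608
obj [ 0.43193443 -0.03817056] radio frame -0.11399718419487549 -0.07563324102174314
obj [0.61485279 0.16711655] radio frame -0.02223052875250841 0.18355935923300684
```

```bash
cat >> h.py <<'E'
from scipy.spatial.transform import Rotation as R
def plan(target,yaw,n,start=None):
    o=ctrl.get_obs(); p=np.array(o["tool_pos"]) if start is None else np.array(start[:3])
    Rc=R.from_euler("xyz",o["orientation"],degrees=True)
    rv=(Rc.inv()*R.from_euler("xyz",[180,0,yaw],degrees=True)).as_rotvec()/n
    for i in range(n):
        s=Rc.inv().apply((np.array(target)-p)/n)*100; print(np.round(s,2).tolist(),np.round(rv,4).tolist()); Rc=Rc*R.from_rotvec(rv)
E
python3 - <<'E'
from h import *
plan([.52,-.085,.235],-112.2,16)
E
```

```text
[3.19, 3.41, -0.0] [0.0001, -0.0001, 0.0968]
[3.51, 3.09, -0.0] [0.0001, -0.0001, 0.0968]
[3.79, 2.73, -0.0] [0.0001, -0.0001, 0.0968]
[4.04, 2.35, -0.0] [0.0001, -0.0001, 0.0968]
[4.25, 1.95, -0.0] [0.0001, -0.0001, 0.0968]
[4.41, 1.53, -0.0] [0.0001, -0.0001, 0.0968]
[4.54, 1.1, -0.01] [0.0001, -0.0001, 0.0968]
[4.63, 0.65, -0.01] [0.0001, -0.0001, 0.0968]
[4.67, 0.2, -0.01] [0.0001, -0.0001, 0.0968]
[4.67, -0.25, -0.01] [0.0001, -0.0001, 0.0968]
[4.62, -0.7, -0.01] [0.0001, -0.0001, 0.0968]
[4.53, -1.14, -0.01] [0.0001, -0.0001, 0.0968]
[4.4, -1.57, -0.01] [0.0001, -0.0001, 0.0968]
[4.23, -1.99, -0.01] [0.0001, -0.0001, 0.0968]
[4.01, -2.39, -0.01] [0.0001, -0.0001, 0.0968]
[3.76, -2.77, -0.01] [0.0001, -0.0001, 0.0968]
```

move_arm --moves '[0,3.2,3.4,0,0,0,0.097,0,3.5,3.1,0,0,0,0.097,0,3.8,2.7,0,0,0,0.097,0,4.0,2.35,0,0,0,0.097,0,4.25,1.95,0,0,0,0.097,0,4.4,1.5,0,0,0,0.097,0,4.5,1.1,0,0,0,0.097,0,4.6,0.65,0,0,0,0.097]'

```text
clock: 0.9
tool_pos: [0.394, 0.2668, 0.2345]
orientation: [180.0, 0.0, -68.1]
force: [1.4, 0.3, 0.8]
opening: 0.0292
gripper_force: 0.0
```

move_arm --moves '[0,4.7,0.2,0,0,0,0.097,0,4.7,-0.25,0,0,0,0.097,0,4.6,-0.7,0,0,0,0.097,0,4.5,-1.15,0,0,0,0.097,0,4.4,-1.6,0,0,0,0.097,0,4.2,-2.0,0,0,0,0.097,0,4.0,-2.4,0,0,0,0.097,0,3.8,-2.8,0,0,0,0.097]'

```text
clock: 1.7
tool_pos: [0.5203, -0.0856, 0.2345]
orientation: [180.0, 0.0, -112.6]
force: [1.4, 0.0, 0.8]
opening: 0.0003
gripper_force: 0.0
```

move_arm --moves '[0,0,0,0,0,0,0,0,0,0,0,0,0,0]'

```text
clock: 1.9
tool_pos: [0.5198, -0.0849, 0.2338]
orientation: [179.9, -0.0, -112.5]
force: [-0.4, -0.3, -0.0]
opening: 0.0004
gripper_force: 0.0
```

```bash
python3 - <<'E'
from h import *
o=ctrl.get_obs(); m=vision.camera_model("wrist"); p,d=vision.snapshot("wrist")
np.savez("w1.npz",p=p,d=d,T=m["cam_to_world"]); cv2.imwrite("pics/w1.png",p[:,:,::-1])
print(o["tool_pos"],o["orientation"],o["force"],o["opening"],np.round(m["cam_to_world"],3).tolist())
E
```

```text
[ 0.51983289 -0.08491671  0.233811  ] [ 1.79922534e+02 -3.44171647e-02 -1.12501779e+02] [-0.41561465 -0.27919831 -0.0190781 ] 0.00040361312304859544 [[-0.923, 0.367, 0.111, 0.491], [0.384, 0.884, 0.268, -0.157], [0.0, 0.29, -0.957, 0.385], [0.0, 0.0, 0.0, 1.0]]
```

View pics/w1.png

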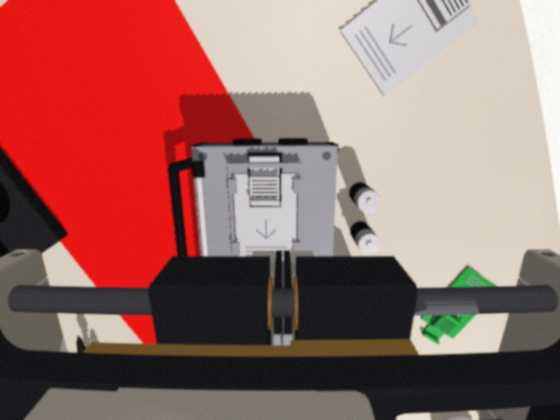

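The wrist view shows the radio with the catch end up, the pad at about (265,185), the ridge at about (265,203) and the bridge at about (265,158). The back corners are near (203,148) and (334,148). I'll enlarge this for the fine measurement.

```bash
python3 - <<'E'
from h import *
p=np.load("w1.npz")["p"]
cv2.imwrite("pics/w1c.png",cv2.resize(p[135:255,190:350,::-1],None,fx=5,fy=5,interpolation=cv2.INTER_CUBIC))
E
```

```text
(no output)
```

View pics/w1c.png

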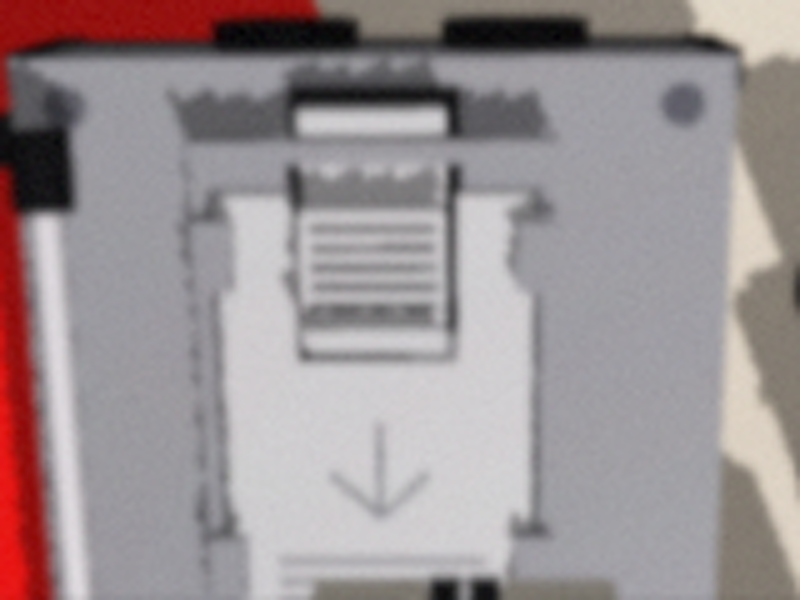

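```bash
python3 - <<'E'
from h import *
m=vision.camera_model("wrist"); z=np.load("w1.npz"); d=z["d"]; m["cam_to_world"]=z["T"]
pt=lambda L:[(190+a/5-.4,135+b/5-.4) for a,b in L]
yw=np.radians(67.8); dy=np.array([np.cos(yw),np.sin(yw)]); ex=np.array([dy[1],-dy[0]])
C=np.array([.567,-.0115])
L={"cornL":((10,52),.058),"cornR":((738,50),.058),"padBL":((300,212),.068),"padBR":((440,212),.068),"padFL":((303,306),.068),"padFR":((435,306),.068),
"padC":((371,258),.068),"covL":((222,400),.061),"covR":((534,400),.061),"bridge_front":((370,165),.067),"bridge_back":((370,138),.067),"arrowtip":((380,518),.061)}
for k,(q,h) in L.items():
    w=plane(m,pt([q]),h)[0][:2]; b=bydepth(m,pt([q]),d)[0]; print(k,np.round(w,4),"radio",np.round([(w-C)@ex*1000,(w-C)@dy*1000],1),"depth z",round(b[2]*1000,1))
a=plane(m,pt([(10,52),(738,50)]),.058); e=a[0]-a[1]; print("x-axis angle +90",np.degrees(np.arctan2(e[1],e[0]))+90,np.linalg.norm(e))
a=plane(m,pt([(735,75),(718,590)]),.058); e=a[1]-a[0]; print("edge ang",np.degrees(np.arctan2(e[1],e[0])))
E
```

```text
cornL [ 0.5873 -0.1693] radio [  78.5 -138.4] depth z 55.0
cornR [ 0.4482 -0.1117] radio [ -72.1 -137.6] depth z 54.3
padBL [ 0.5439 -0.1167] radio [  18.4 -106.1] depth z 70.1
padBR [ 0.5173 -0.1056] radio [ -10.4 -105.9] depth z 70.4
padFL [ 0.5515 -0.0983] radio [ 18.4 -86.3] depth z 71.8
padFR [ 0.526  -0.0877] radio [ -9.2 -86.1] depth z 71.4
padC [ 0.5343 -0.1022] radio [  4.  -96.4] depth z 71.1
covL [ 0.5778 -0.0847] radio [ 37.6 -63.7] depth z 61.3
covR [ 0.515  -0.0586] radio [-30.3 -63.2] depth z 60.5
bridge_front [ 0.5269 -0.1199] radio [   3.8 -115.6] depth z 63.5
bridge_back [ 0.5247 -0.125 ] radio [   3.7 -121.1] depth z 63.9
arrowtip [ 0.5569 -0.0462] radio [  3.8 -36. ] depth z 65.5
x-axis angle +90 67.50579961607819 0.15058169056950457
edge ang 68.35941287028362
```

Pad centre comes out at about (0.534, -0.102), which agrees with the top view to 2 mm, and the sizes agree as well. Descending above it.

move_arm --moves '[0,0.6,-1.0,2,0,0,0,0,0.55,-0.96,4,0,0,0,0,0,0,4,0,0,0,0,0,0,3,0,0,0,0,0,0,1,0,0,0,0,0,0,0,0,0,0,0,0,0,0,0,0,0]'

```text
clock: 2.65
tool_pos: [0.535, -0.101, 0.096]
orientation: [-179.9, 0.0, -112.2]
force: [0.5, -0.3, 0.5]
opening: 0.0003
gripper_force: 0.0
```

```bash
python3 - <<'E'
from h import *
o=ctrl.get_obs(); m=vision.camera_model("wrist"); p,d=vision.snapshot("wrist")
cv2.imwrite("pics/w2.png",cv2.resize(p[150:400,140:420,::-1],None,fx=2.4,fy=2.4,interpolation=cv2.INTER_CUBIC))
print(o["tool_pos"],o["orientation"],o["force"])
E
```

```text
[ 0.53498803 -0.10097112  0.09604893] [-1.79897453e+02  3.36005738e-02 -1.12239215e+02] [ 0.54536129 -0.34045058  0.4716429 ]
```

View pics/w2.png

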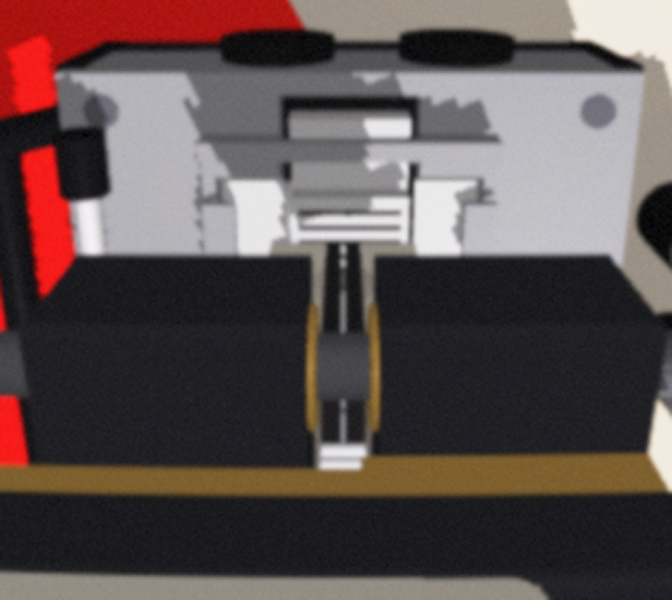

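The fingertips, at (345,245) in the crop, are centred over the pad, 2 mm too far forward. I'll correct that and then lower to contact.

move_arm --moves '[0,0.2,0,0.9,0,0,0,0,0,0,0.8,0,0,0,0,0,0,0,0,0,0]'

```text
clock: 3.0
tool_pos: [0.5332, -0.1036, 0.0771]
orientation: [-180.0, 0.0, -112.4]
force: [-0.3, 1.1, 1.8]
opening: 0.0005
gripper_force: 1.2
```

move_arm --moves '[0,0,0,0.2,0,0,0,0,0,0,0.2,0,0,0,0,0,0,0,0,0,0]'

```text
clock: 3.3
tool_pos: [0.5332, -0.1037, 0.0737]
orientation: [-180.0, -0.0, -112.3]
force: [-1.5, 0.7, 4.7]
opening: 0.0005
gripper_force: 2.5
```

move_arm --moves '[0,0,0,0.15,0,0,0,0,0,0,0,0,0,0]'

```text
clock: 3.5
tool_pos: [0.5332, -0.1036, 0.0723]
orientation: [-180.0, -0.0, -112.3]
force: [-1.7, 1.1, 5.9]
opening: 0.0003
gripper_force: 3.1
```

Force and height both put the tab about 5.4 mm down. Pushing gently to +y (tool -x).

move_arm --moves '[0,-0.3,0,0,0,0,0,0,-0.3,0,0,0,0,0,0,-0.3,0,0,0,0,0,0,-0.3,0,0,0,0,0,0,0,0,0,0,0,0]'

```text
clock: 4.0
tool_pos: [0.5376, -0.093, 0.0725]
orientation: [-180.0, -0.1, -112.3]
force: [-1.7, -1.9, 6.0]
opening: 0.0005
gripper_force: 3.0
```

move_arm --moves '[0,-0.5,0,0,0,0,0,0,-0.5,0,0,0,0,0,0,-0.5,0,0,0,0,0,0,-0.5,0,0,0,0,0,0,0,0,0,0,0,0]'

```text
clock: 4.5
tool_pos: [0.5454, -0.0743, 0.0725]
orientation: [-180.0, -0.0, -112.3]
force: [-0.7, -0.9, 6.4]
opening: 0.0004
gripper_force: 3.0
```

```bash
python3 - <<'E'
from h import *
p,d=vision.snapshot("wrist"); o=ctrl.get_obs()
cv2.imwrite("pics/w3.png",cv2.resize(p[150:400,140:420,::-1],None,fx=2.4,fy=2.4,interpolation=cv2.INTER_CUBIC)); print(o["force"])
E
```

```text
[-0.93900165 -1.41931079  5.54646773]
```

View pics/w3.png

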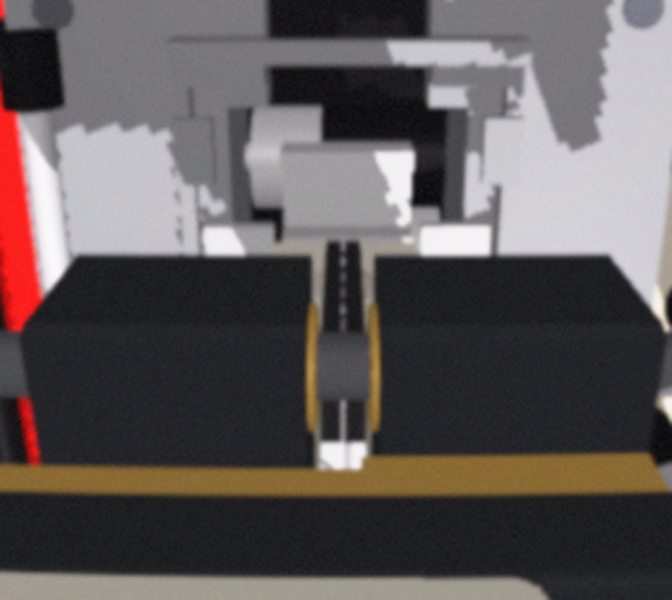

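The picture shows the cover moved about 30 mm and the first cell exposed at (285,160). The hook is past the bridge, so I'll ease the press by 2 mm and push on.

move_arm --moves '[0,-0.3,0,-0.2,0,0,0,0,-0.6,0,0,0,0,0,0,-0.6,0,0,0,0,0,0,-0.6,0,0,0,0,0,0,-0.6,0,0,0,0,0,0,-0.6,0,0,0,0,0,0,-0.6,0,0,0,0,0,0,0,0,0,0,0,0]'

```text
clock: 5.35
tool_pos: [0.5607, -0.0368, 0.074]
orientation: [-180.0, 0.0, -112.3]
force: [-1.3, 1.4, 3.8]
opening: 0.0006
gripper_force: 2.4
```

move_arm --moves '[0,-0.7,0,0,0,0,0,0,-0.8,0,0,0,0,0,0,-0.8,0,0,0,0,0,0,-0.8,0,0,0,0,0,0,-0.8,0,0,0,0,0,0,-0.8,0,0,0,0,0,0,-0.4,0,0,0,0,0,0,0,0,0,0,0,0]'

```text
clock: 6.15
tool_pos: [0.5801, 0.0103, 0.0741]
orientation: [-180.0, 0.1, -112.3]
force: [-1.7, 2.1, 3.7]
opening: 0.0007
gripper_force: 2.4
```

move_arm --moves '[0,0,0,-0.3,0,0,0,0,0.15,0,-0.3,0,0,0,0,0,0,-1,0,0,0,0,0,0,-3,0,0,0,0,3,0,-4,0,0,0,0,4,0,-3,0,0,0,0,4,0,-1,0,0,0,0,0,0,0,0,0,0]'

```text
clock: 6.95
tool_pos: [0.5361, -0.097, 0.203]
orientation: [-179.8, 0.1, -112.5]
force: [-0.1, -0.1, -0.7]
opening: 0.0007
gripper_force: 0.0
```

```bash
python3 - <<'E'
from h import *
p,d=vision.snapshot("wrist"); print(ctrl.get_obs()["tool_pos"]); m=vision.camera_model("wrist"); np.savez("w4.npz",p=p,d=d,T=m["cam_to_world"])
cv2.imwrite("pics/w4.png",p[:,:,::-1])
t,d=vision.snapshot("top"); np.savez("t4.npz",p=t,d=d); cv2.imwrite("pics/t4.png",cv2.resize(t[140:270,200:380,::-1],None,fx=4.4,fy=4.4,interpolation=cv2.INTER_CUBIC))
E
```

```text
[ 0.53650592 -0.09569767  0.2018438 ]
```

View pics/w4.png

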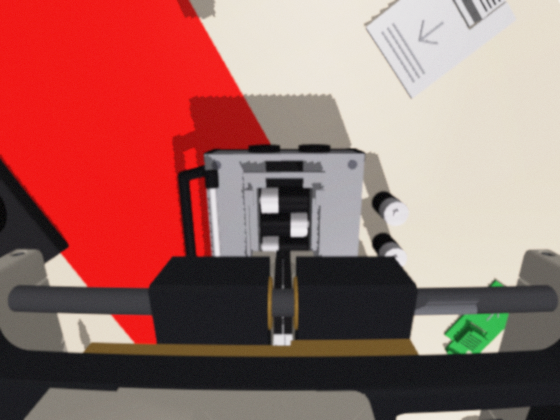

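All three cells are exposed, at (270,200), (298,223) and (270,243). Next I'll check where the cover stopped and that it lies flat, from the scene camera.

```bash
python3 - <<'E'
from h import *
t,d=vision.snapshot("scene"); np.savez("s4.npz",p=t,d=d); cv2.imwrite("pics/s4.png",cv2.resize(t[180:300,190:340,::-1],None,fx=5,fy=5,interpolation=cv2.INTER_CUBIC))
E
```

```text
(no output)
```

View pics/s4.png

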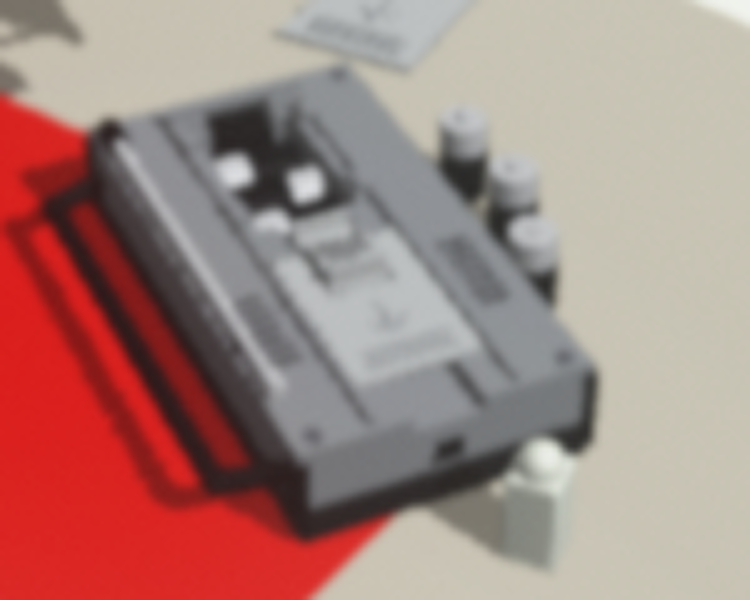

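The cover lies flat between the ribs, with its front edge running from (365,385) to (485,350) short of the case end. The seal and cells stand undisturbed. One check of the slide distance:

```bash
python3 - <<'E'
from h import *
m=vision.camera_model("scene"); d=np.load("s4.npz")["d"]
pt=lambda L:[(190+a/5-.4,180+b/5-.4) for a,b in L]
dy=np.array([.378,.926]); 
E=plane(m,pt([(305,475),(592,370)]),.058)[:,:2]; F=plane(m,pt([(365,387),(487,350)]),.061)[:,:2]
B=plane(m,pt([(275,262),(388,232)]),.061)[:,:2]
print("end->front edge mm",(E.mean(0)-F.mean(0))@dy*1000,"cover length",(F.mean(0)-B.mean(0))@dy*1000)
uv=pt([(330,330),(440,310),(400,370),(300,270),(400,250)]); print(np.round(bydepth(m,uv,d)[:,2]*1000,1))
E
```

```text
end->front edge mm 34.89939836397334 cover length 102.36589290620368
[65.5 64.1 64.6 66.  64.4]
```

```bash
python3 -c "
from plant import ctrl
print(ctrl.close_job())"
```

```text
the job is handed in; nothing more can be done
None
```

I pressed the snap tab in, slid the battery cover about 117 mm along its ribs, and left it flat on the back of the radio with all three old cells uncovered; the fresh cells and seal were still standing in the last picture, and the job is handed in.

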